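# Zero a coating gauge and hold it square on the marked spots of a tilted pan

### The job

Check the non-stick coating of the pan clipped on the tilting table: lift the coating gauge out of its stand, zero it by pressing its spring probe upright on the middle of the bare steel disc (in the round black holder) for about a second, then take a reading of about a second inside the paper ring near the pan's corner, and last inside the ring at the middle of the pan. Each time hold the gauge square to the surface and press lightly, so that the probe goes part-way in but never bottoms; touch the pan nowhere but in the rings, and do not shift the pan, the disc or the things around. Finish while still holding the gauge in the gripper, at rest, square and lightly pressed in the middle ring: do not put it down or let go.

Things in the scene. Friction and masses are not known exactly. Their poses are not given: they have to be found in the camera images.
- gauge: Hand-held coating gauge, 0.17 kg, upright in its stand. Grey flat-sided body 40 (x) x 30 (y) x 82 (z) mm, dark display on its -x side; grip across the 30 mm (y), 50 mm above the origin. Origin: centre of the body's underside (the shoulder resting on the stand); z up along the gauge. Below it a round black nose, 22 mm across, reaches down 45 mm, and from it a thin probe a further 12 mm
- probe (a joint): How far the gauge's spring probe is pressed in, m: 0 free, 0.010 bottomed. Its spring gives 1.5 N as it starts to move and 0.6 N more per mm (4.5 N half-way, 7.5 N at the bottom). A reading needs it between 2 and 9 mm in
- probe_tip (a point): The tip of the probe (round end, 6 mm across), on the gauge's axis, 57 mm below its origin while the probe is free; moves with the probe; axes as the gauge's
- gauge_stand: Black block 60 x 60 mm, 66 mm high, on an 84 mm square foot, fixed; the gauge's nose hangs in its central 27 mm hole: lift it straight up by 60 mm to come free. Origin: centre of its underside; z up. It stands left or right of the tilting table, the disc on the other side
- zero_disc: Gauge's zero plate: bare steel disc, 45 mm across, set in a round black holder 62 mm across, loose on the table; the disc stands 2 mm proud, its flat upper face 8 mm above the origin. Origin: centre of the holder's underside; z up
- pan: Dark pan 172 (x) x 246 (y) mm, floor 3 mm thick, clipped on the tilting table; rim 21 mm and two clips on the upper edge 23 mm above its underside. Origin: centre of its underside; z square out of its floor, x up the slope, away from the robot. Cheeks with clamp knobs stand beside it, out to 165 mm from its centre (y), their tops 115 mm above the work surface
- corner_ring (a point): Centre of the paper ring (outside 28 mm, hole 16 mm) stuck on the pan's floor near its upper left corner as the robot sees it; on the floor's surface, z square out of the floor, axes as the pan's
- centre_ring (a point): Centre of the paper ring (outside 28 mm, hole 16 mm) stuck on the pan's floor at about its middle; on the floor's surface, z square out of the floor, axes as the pan's
- tilt_table (a joint): Slope of the pan and the plate that carries it, rad, 0 level, growing as the edge near the robot goes down; set between 0.17 and 0.42 at the start. The axle runs across under the middle of the pan, 85 mm above the work surface; its friction (2.5 N m) holds the slope against light pushes
- pot_lid: Small steel pot lid, 110 mm across, 45 mm high with its knob, a bystander. Origin: centre of its underside
- carton: Small printed carton 74 x 107 x 45 mm, a bystander. Origin: centre of its underside
- tin: Small round steel tin, 83 mm across, 30 mm high, a bystander. Origin: centre of its underside

How it is judged:
On the way, in this order (a step that is already met when the one before it is completed fails the run):
1. the gauge is zeroed: held upright (within 8 degrees), its probe 2 to 9 mm in on the bare disc, within 18 mm of its middle, for half a second (contact force between gauge and zero_disc above 1 N and contact force between gauge and the fingers above 2 N and value of joint probe between 0.002 and 0.009 m and horizontal distance between probe_tip and zero_disc below 0.018 m and angle between gauge's own z axis and vertical below 0.14 rad), for 0.5 s.
2. reading in the corner ring: tip in the ring's hole (within 8 mm of its centre), gauge square to the pan's floor (within 7 degrees), probe 2 to 9 mm in, for half a second (contact force between gauge and pan above 1 N and contact force between gauge and the fingers above 2 N and value of joint probe between 0.002 and 0.009 m and distance between probe_tip and corner_ring below 0.008 m and angle between the z axis of gauge and the z axis of corner_ring, either way round below 0.122 rad), for 0.5 s.
3. reading in the middle ring, in the same way (contact force between gauge and pan above 1 N and contact force between gauge and the fingers above 2 N and value of joint probe between 0.002 and 0.009 m and distance between probe_tip and centre_ring below 0.008 m and angle between the z axis of gauge and the z axis of centre_ring, either way round below 0.122 rad), for 0.5 s.
At the end, for the whole second after the job is handed in: The gripper still holds the gauge, at rest (under 10 mm/s), its probe tip within 8 mm of the middle ring's centre, the gauge within 7 degrees of square to the pan's floor, the probe 2 to 9 mm in (contact force 1 to 10 N); the disc is within 20 mm and the pan within 8 mm of where it was (all of step 3 and contact force between gauge and pan below 10 N and contact force between gauge and gauge_stand below 0.1 N and linear speed of gauge below 0.01 m/s and distance of zero_disc from where it was at the start of the episode below 0.02 m and distance of corner_ring from where it was at the start of the episode below 0.008 m); the arm keeps its last pose, push and grip.
It fails at once if the probe is pressed to its stop (value of joint probe above 0.0097 m).
It fails at once if the gauge touches the pan away from both rings (more than 16 mm from their centres) (contact force between gauge and pan above 0.3 N and distance between probe_tip and corner_ring above 0.016 m and distance between probe_tip and centre_ring above 0.016 m).
It fails at once if the pan is shifted or its slope changed (a ring moves by more than 8 mm) (distance of corner_ring from where it was at the start of the episode above 0.008 m).
It fails at once if a bystander is moved by more than 20 mm (distance of any of pot_lid, carton, tin from where it was at the start of the episode above 0.02 m).
It also fails if it takes over 58 s, if anything falls off the work surface, if the arm or the gripper's body presses on something with over 40 N, if the wrist force passes 120 N, or if a joint passes its speed limit or range.

### The arm

A 6-joint arm with a two-finger parallel gripper is mounted at the origin on a cart in front of the work surface, level with it; the furniture and walls round the work are solid. World frame = base frame: x ahead of the robot, y to its left, z up, the work surface at z = 0. Lengths are in m, angles in rad, forces in N, time in s.
With the tool pointing down it reaches from about 0.25 to 0.8 m from the base axis. Payload 8.5 kg.
Tool frame: the origin (TCP) lies midway between the tips of the shut fingers; the grasp point (between the pads) lies manip.pinch_z behind it (manip.pinch_z is the distance from the TCP to the grasp point, in m); z points along the fingers, y is the line along which they close (so a half turn about z gives the same grasp; the last joint's range is limited). The gripper opens to 85 mm and grips with 20 to 120 N. Pads are 22 mm wide; open, the fingers measure 114 mm over their backs; the gripper's body (76 mm by 85 mm) begins 54 mm behind the grasp point. The pads swing forward as they close: fully open they stand 13 mm farther back than shut.
Start: joints at [-1.267, 0.238, -0.013, 1.319, 0, 1.571], TCP at [0.157, -0.501, 0.231] pointing down, gripper open.
Joint ranges: [-2.66, 2.66], [-1.03, 1.9], [-1.14, 1.46], [-1.82, 2.27], [-1.45, 1.34], [-3.14, 3.14]. Speed limits (rad/s): [2.22, 2.22, 2.79, 3.14, 3.14, 3.14].

### API

Orientations are given as a rotation vector (axis times angle).
In Python, from bench import manip gives the robot as it stands. Calls block until the motion is done:
- manip.movep(position, orientation): joint-space move of the TCP to a pose.
- manip.move_linear(position, feed=0.15, rot=None, threshold=None): straight line of the TCP; rot=None keeps the orientation; feed is the mean speed in m/s. With threshold (N) it stops when the force on the tool has changed by that much, and returns True; else False.
- manip.movej(angles): joint-space move.
- manip.command_gripper(opening): opening from 0.0 (shut) to 1.0 (fully open); the grip force is fixed at half the most; returns when the fingers have stopped.
- manip.dwell(seconds).
- manip.ik(position, orientation): joint angles nearest the present ones, or None.
- manip.capture(name): name is "scene" or "top" or "wrist"; returns the picture (420x560x3 uint8, red, green, blue); there is no depth.
- manip.camera_info(name): a dict with "fovy" (degrees; the focal length in pixels is half the picture's height over the tangent of half this angle, whatever the lens; pixels are square), "cx", "cy" (the principal point, pixels), "k1" (the pictures are not rectified: a ray, as slopes to the right and down, at radius r is drawn at 1 + k1 r^2 times it, then the intrinsics apply), "cam_to_world" (4x4, takes a point from camera to world coordinates). Camera axes: x right, y up, looking along -z (the intrinsics and any distortion apply to the point x, -y, -z); pixel columns grow to the right and rows downward; lengths in m; the calibration is good to about 2 mm. A picture is of the moment at which its call begins: read the wrist's pose just before it. camera_info takes no time and is no camera call; for the wrist camera it gives the pose at the moment of the call.
A pose or a line that the arm cannot do raises manip.Unreachable and nothing moves.
- manip.close_job(): hands the job in; it is judged then, once.
Trained networks look in the newest picture that a camera, given by its name, has taken for a name from the list of things; names that differ only in an ending like _2 or _b are one class to them, and where a whole thing is asked for, a point or a joint stands for the part that bears it (a point fixed in the world has none). Each returns a list of dicts, best first, with "score" (0 to 1); they miss things now and then, are a little off and sometimes report something else, mostly with a low value. They report only what shows in the picture. A call takes as long as a camera call.
- manip.spot_in(target, camera): "uv" ([column, row] in pixels, amid what is visible of it).
- manip.outline_of(target, camera): "pixels" (420x560 bool, what is visible of it) and "uv" ([column, row] in pixels, amid what is visible of it).
Readings, each from a call of its own:
- manip.get_clock(): time.
- manip.get_joint_positions(): joint angles.
- manip.get_joint_velocities(): joint speeds.
- manip.get_joint_torque(): joint torques, N m.
- manip.get_tcp_pos(): TCP position.
- manip.get_ee_rot(): TCP orientation.
- manip.get_contact_force(): force on the tool from outside, world axes, zero at the start.
- manip.get_wrist_torque(): the same for the moment, N m.
- manip.get_finger_gap(): opening from 0.0 (shut) to 1.0 (fully open).
- manip.get_gripper_force(): force on a finger pad.
Only numpy, scipy, OpenCV 4.12 (cv2) and the standard library are available. Lean on these libraries where they do the work, as an engineer would, in place of code of your own. Each camera call takes 0.05 s, during which the arm holds its last target. There are 200 camera calls.

## Working session

There is one attempt and no reset: what is moved stays moved. The work goes in short steps, each a Python script; the robot and the scene stay as the last script left them, time stands still between calls to the robot, and variables do not carry over. Pictures are saved under pics/ and viewed, at most 10 in all, crops included, and the job is handed in when it is done.

```bash
ls; mkdir -p pics
cat > h.py <<'E'
import numpy as np, cv2, json
from scipy.spatial.transform import Rotation as R
from bench import manip
def ray(ci,uv):
    f=210/np.tan(np.radians(ci["fovy"])/2)
    d=np.array([(uv[0]-ci["cx"])/f,(uv[1]-ci["cy"])/f]); u=d.copy()
    for _ in range(30): u=d/(1+ci["k1"]*(u@u))
    T=np.array(ci["cam_to_world"]); v=T[:3,:3]@np.array([u[0],-u[1],-1]); return T[:3,3],v/np.linalg.norm(v)
def proj(ci,p):
    f=210/np.tan(np.radians(ci["fovy"])/2); T=np.array(ci["cam_to_world"]); q=T[:3,:3].T@(np.array(p)-T[:3,3])
    u=np.array([q[0],-q[1]])/-q[2]; u=u*(1+ci["k1"]*(u@u)); return u*f+[ci["cx"],ci["cy"]]
def atz(ci,uv,z):
    o,v=ray(ci,uv); return o+v*(z-o[2])/v[2]
def tri(obs):
    A=np.zeros((3,3));b=np.zeros(3)
    for ci,uv in obs:
        o,v=ray(ci,uv);P=np.eye(3)-np.outer(v,v);A+=P;b+=P@o
    x=np.linalg.solve(A,b); return x,[np.linalg.norm((np.eye(3)-np.outer(v,v))@(x-o)) for o,v in (ray(*q) for q in obs)]
def save(n,im): cv2.imwrite("pics/"+n+".png",cv2.cvtColor(im,cv2.COLOR_RGB2BGR))
E
python3 - <<'E'
from h import *
np.set_printoptions(precision=4,suppress=True)
im=[]
for c in("scene","top"):
    im.append(manip.capture(c)); ci=manip.camera_info(c); print(c,ci["fovy"],ci["k1"],np.array(ci["cam_to_world"])[:3].tolist())
    for t in("gauge","gauge_stand","zero_disc","pan","corner_ring","centre_ring","pot_lid","carton","tin"):
        print(t,[(np.round(d["uv"],1).tolist(),round(d["score"],2)) for d in manip.spot_in(t,c)[:2]])
    save(c,im[-1])
print(manip.pinch_z,manip.get_clock(),manip.get_ee_rot())
E
```

```text
pics
scene 52.05611985698542 0.008435907254508103 [[-0.6507266883653802, 0.3373998015662313, -0.680232424214028, -0.3188409990163089], [-0.7589508036276719, -0.2613820121478259, 0.5963833678083795, 0.680693490873054], [0.023419110186691856, 0.904345518940975, 0.42615810170574253, 0.6209621774299312]]
gauge [([312.8, 195.1], 0.66)]
gauge_stand [([316.6, 219.3], 0.89)]
zero_disc [([159.9, 309.2], 0.89)]
pan [([234.4, 223.9], 0.58)]
corner_ring [([236.2, 224.2], 0.91), ([107.1, 273.1], 0.65)]
centre_ring [([231.1, 225.0], 0.68)]
pot_lid [([109.5, 274.2], 0.76), ([314.1, 197.7], 0.39)]
carton []
tin [([299.6, 261.6], 0.96)]
top 47.48555987350829 0.007810893078151346 [[0.014655739160250996, 0.9944155719984096, -0.1045125804711668, 0.3618024139547914], [-0.9998560100869974, 0.01546910462459335, 0.006976094539403947, -0.03562596817009168], [0.00855385308361108, 0.10439529189187034, 0.9944990973491302, 1.7990900223461133]]
gauge [([316.1, 214.6], 0.48)]
gauge_stand [([310.2, 219.6], 0.88), ([388.5, 235.5], 0.61)]
zero_disc [([160.5, 233.4], 0.79)]
pan [([235.3, 208.0], 0.76)]
corner_ring [([234.5, 209.5], 0.66)]
centre_ring [([234.1, 207.5], 0.77)]
pot_lid [([157.7, 176.3], 0.7)]
carton [([386.4, 237.7], 0.7), ([233.2, 208.0], 0.69)]
tin [([255.7, 254.9], 0.63)]
0.0187 1.0 [-3.1053 -0.4754 -0.    ]
```

View pics/scene.png

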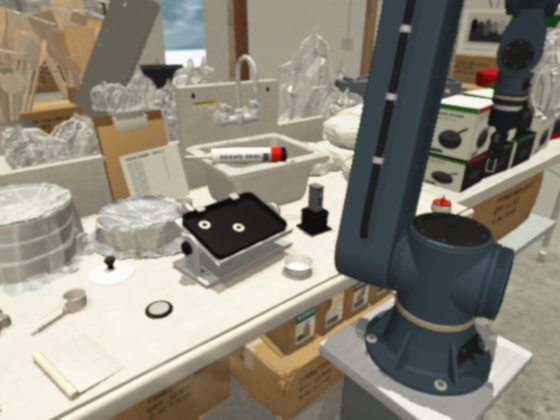

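View pics/top.png

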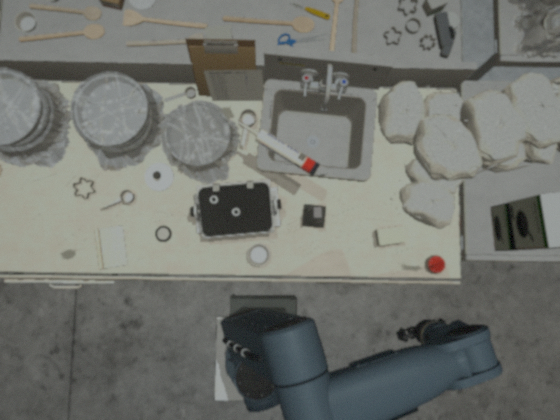

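Run:
```python
from h import *
np.set_printoptions(precision=4,suppress=True)
ct,cs=manip.camera_info("top"),manip.camera_info("scene")
print("disc",atz(ct,(160.5,233.4),.007),atz(cs,(159.9,309.2),.007))
print("gauge",atz(ct,(316.1,214.6),.148),tri([(ct,(316.1,214.6)),(cs,(312.8,195.1))]))
print("stand",atz(ct,(310.2,219.6),.05))
print("pan c",atz(ct,(234.1,207.5),.09),tri([(ct,(234.1,207.5)),(cs,(231.1,225.0))]))
ci=manip.camera_info("wrist");q=manip.get_ee_rot();T=np.array(ci["cam_to_world"])
Rt=R.from_rotvec(q).as_matrix();print("wrist cam in tool",Rt.T@(T[:3,3]-manip.get_tcp_pos()),Rt.T@T[:3,:3],ci["fovy"],ci["k1"])
```

```text
disc [0.4501 0.3814 0.007 ] [0.4466 0.368  0.007 ]
gauge [ 0.5166 -0.1882  0.148 ] (array([ 0.5235, -0.187 ,  0.1174]), [np.float64(0.005723771123424564), np.float64(0.005723771123424502)])
stand [ 0.5069 -0.1757  0.05  ]
pan c [0.5431 0.1018 0.09  ] (array([0.5436, 0.1029, 0.0979]), [np.float64(0.002181559673831422), np.float64(0.0021815596738313575)])
wrist cam in tool [ 0.0709  0.0009 -0.143 ] [[-0.0008  0.9603  0.279 ]
 [ 1.      0.0008  0.    ]
 [-0.0002  0.279  -0.9603]] 65.8262802238168 -0.06866053444199634
```

The scene picture shows the gauge in its stand at (316,200), the disc at (159,309), the pan at (235,225) with rings at (204,225) and (238,227), the tin at (299,264) and the lid at (110,270). In the top picture the corner ring is at (214,199), the centre ring at (236,212), the disc at (163,233) and the gauge/stand at (314,216). Next I'll look with the wrist camera from close by.

```bash
cat > tour.py <<'E'
from h import *
import pickle
np.set_printoptions(precision=4,suppress=True)
out=[]
for n,p in [("g1",(.53,-.19,.32)),("g2",(.53,-.12,.32)),("p1",(.50,.06,.33)),("p2",(.59,.16,.33)),("d1",(.46,.36,.25))]:
    try: manip.movep(p,[np.pi,0,0])
    except manip.Unreachable: print("unreach",n); continue
    manip.dwell(.3)
    ci=manip.camera_info("wrist"); im=manip.capture("wrist"); save(n,im); det={}
    for t in {"g":["gauge","gauge_stand"],"p":["corner_ring","centre_ring","pan"],"d":["zero_disc"]}[n[0]]:
        det[t]=[(d["uv"],d["score"],d["pixels"]) for d in manip.outline_of(t,"wrist")]
        print(n,t,[(np.round(a,1).tolist(),round(s,2),int(px.sum())) for a,s,px in det[t]])
    out.append((n,ci,im,det)); print(manip.get_clock(),manip.get_joint_positions())
pickle.dump(out,open("t.pkl","wb"))
m=np.vstack([np.hstack([out[i][2] for i in (0,2)]),np.hstack([out[i][2] for i in (3,4)])])
save("mosaic",cv2.resize(m,(800,600),interpolation=cv2.INTER_AREA))
E
python3 tour.py
```

```text
g1 gauge [([287.8, 181.7], 0.8, 1404)]
g1 gauge_stand [([276.8, 155.6], 0.75, 2462)]
3.2417 [-0.3446  0.2955  0.2902  1.5655  0.      2.7973]
g2 gauge [([353.6, 181.2], 0.64, 1776)]
g2 gauge_stand [([319.2, 155.0], 0.78, 2452)]
4.075 [-0.2235  0.2597  0.2399  1.5512 -0.      2.9189]
p1 corner_ring [([253.0, 128.9], 0.55, 33865)]
p1 centre_ring [([252.9, 131.3], 0.56, 33837)]
p1 pan [([250.8, 131.6], 0.72, 33908)]
9.45 [ 0.1194  0.188   0.1709  1.5536  0.     -3.0222]
p2 corner_ring [([336.8, 205.6], 0.79, 25806)]
p2 centre_ring [([337.3, 210.1], 0.9, 25757)]
p2 pan [([335.5, 207.8], 0.88, 25441), ([334.9, 202.3], 0.64, 29303)]
10.55 [ 0.2643  0.3893  0.4558  1.6368  0.     -2.8768]
d1 zero_disc [([275.0, 176.4], 0.62, 1943)]
11.9417 [ 0.663   0.3368  0.1737  1.4075 -0.0001 -2.4776]
```

View pics/mosaic.png

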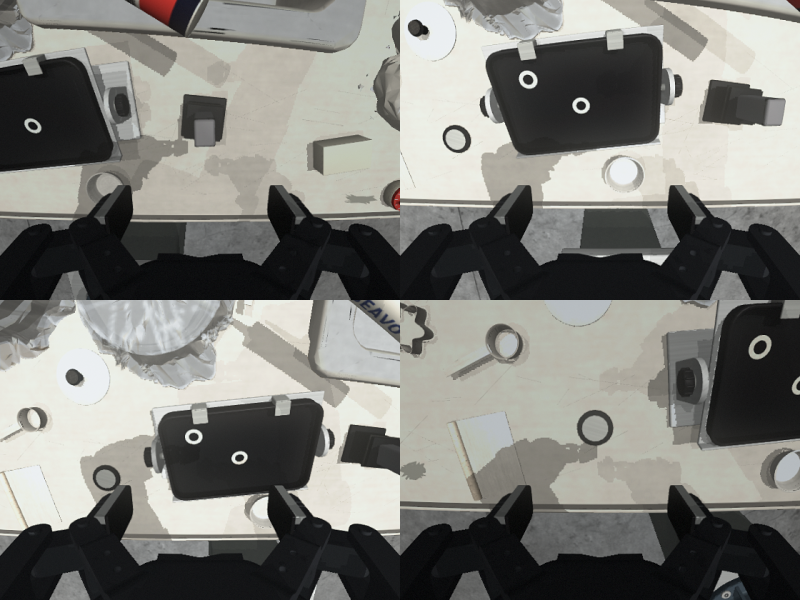

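The mosaic shows the gauge top at (204,133) in the first view, both rings in p1 (528,79)/(581,105) and p2 (193,436)/(239,457), and the disc at (595,428) in d1. All are unobstructed. I'll fit poses from the outlines.

```bash
cat > fit.py <<'E'
from h import *
import pickle
from scipy.optimize import least_squares
np.set_printoptions(precision=4,suppress=True)
V={v[0]:v[1:] for v in pickle.load(open("t.pkl","rb"))}
def contour(px):
    c=max(cv2.findContours(px.astype(np.uint8),cv2.RETR_EXTERNAL,cv2.CHAIN_APPROX_NONE)[0],key=cv2.contourArea)
    return c[:,0].astype(np.float32)
def rrect(a,b,r,z):
    t=np.linspace(0,2*np.pi,33); t=t[:-1]; c,s=np.cos(t),np.sin(t)
    return np.c_[np.sign(c.round(6))*(a-r)+r*c,np.sign(s.round(6))*(b-r)+r*s,np.full(32,z)]
def res(pts,obs):
    o=[]
    for ci,C in obs:
        h=cv2.convexHull(np.array([proj(ci,p) for p in pts],np.float32))
        o+= [cv2.pointPolygonTest(h,(float(u),float(v)),True) for u,v in C[::4]]
    return np.array(o)
# rings
rings={"corner":[], "centre":[]}
for n,g in {"p1":{"corner":(179,111),"centre":(253,147)},"p2":{"corner":(270,191),"centre":(335,221)}}.items():
    ci,im,det=V[n]; gr=cv2.cvtColor(im,cv2.COLOR_RGB2GRAY)
    N,lab,st,cen=cv2.connectedComponentsWithStats((gr>130).astype(np.uint8))
    for k,uv in g.items():
        c=[i for i in range(1,N) if 80<st[i,4]<900]; i=min(c,key=lambda i:np.hypot(*(cen[i]-uv)))
        hull=cv2.convexHull(np.argwhere(lab==i)[:,::-1].astype(np.int32)); M=cv2.moments(hull); q=(M["m10"]/M["m00"],M["m01"]/M["m00"])
        rings[k].append((ci,q)); print(n,k,np.round(q,1),st[i])
P={k:tri(o) for k,o in rings.items()}; print(P)
obs=[(V[n][0],contour(V[n][2]["pan"][0][2])) for n in("p1","p2")]
def Rp(yaw,s): return R.from_euler("ZY",[yaw,-s]).as_matrix()
def fp(p,full=True):
    M=Rp(p[3],p[4]); L=np.vstack([rrect(.086,.123,.015,z) for z in(.003,.021)])
    r=res(L@M.T+p[:3],obs)
    e=[((M.T@(P[k][0]-p[:3]))[2]-.003)*3000 for k in P]
    return np.r_[r,e]
s=least_squares(fp,[.53,.1,.09,-.05,.3],loss="soft_l1",diff_step=1e-3,x_scale=[.01,.01,.01,.05,.05])
p=s.x; print("pan",p,"rms med",np.median(abs(s.fun)),s.fun[-2:]); M=Rp(p[3],p[4])
for k in P: print(k,"local",M.T@(P[k][0]-p[:3]))
# gauge
go=[(V[n][0],contour(V[n][2]["gauge"][0][2])) for n in("g1","g2")]
def fg(q):
    m=R.from_euler("z",q[2]).as_matrix(); L=np.vstack([rrect(.02,.015,.002,z) for z in(.066,.148)]); return res(L@m.T+[q[0],q[1],0],go)
for y0 in(-.3,0,.3):
    s=least_squares(fg,[.52,-.187,y0],loss="soft_l1",diff_step=1e-3,x_scale=[.01,.01,.1]); print("gauge",s.x,s.cost,np.median(abs(s.fun)))
so=[(V[n][0],contour(V[n][2]["gauge_stand"][0][2])) for n in("g1","g2")]
ci,im,det=V["d1"]; print("disc",atz(ci,cv2.fitEllipse(contour(det["zero_disc"][0][2]))[0],.007), cv2.fitEllipse(contour(det["zero_disc"][0][2])))
a=V["p1"][1].copy();ci=V["p1"][0]
for L in(rrect(.086,.123,.015,.021),rrect(.086,.123,.015,.003)): cv2.polylines(a,[np.array([proj(ci,x) for x in L@M.T+p[:3]]).round().astype(np.int32)],True,(255,0,0))
b=V["g1"][1].copy();ci=V["g1"][0];m=R.from_euler("z",s.x[2]).as_matrix()
for z in(.066,.148): cv2.polylines(b,[np.array([proj(ci,x) for x in rrect(.02,.015,.002,z)@m.T+[*s.x[:2],0]]).round().astype(np.int32)],True,(255,0,0))
save("ov",np.hstack([cv2.resize(a[30:250,90:390],None,fx=1.3,fy=1.3),cv2.resize(b[110:220,220:370],None,fx=2.6,fy=2.6)]))
E
python3 fit.py
```

```text
p1 corner [178.9 111. ] [166  99  27  25 372]
p1 centre [253.1 147.4] [241 137  25  22 314]
p2 corner [270.9 191. ] [259 181  25  21 297]
p2 centre [334.8 220.5] [324 212  23  18 232]
{'corner': (array([0.5734, 0.1688, 0.1097]), [np.float64(4.602138579116382e-05), np.float64(4.60213857913133e-05)]), 'centre': (array([0.5317, 0.0902, 0.0927]), [np.float64(6.209577771355509e-05), np.float64(6.209577771360186e-05)])}
pan [0.5438 0.0915 0.0947 0.1034 0.3315] rms med 1.2263011357096703 [-2.9825 -2.6504]
corner local [0.0402 0.0738 0.002 ]
centre local [-0.0121 -0.0001  0.0021]
gauge [ 0.5297 -0.1972  0.0188] 32.57995291586391 0.9770591102732532
gauge [ 0.5297 -0.1972  0.0205] 32.586968569713356 0.9824417626413927
gauge [ 0.5297 -0.1972  0.019 ] 32.582845115471414 0.9748082797486224
disc [0.4544 0.3673 0.007 ] ((272.5618896484375, 178.71774291992188), (48.12944412231445, 49.582733154296875), 99.07101440429688)
```

View pics/ov.png

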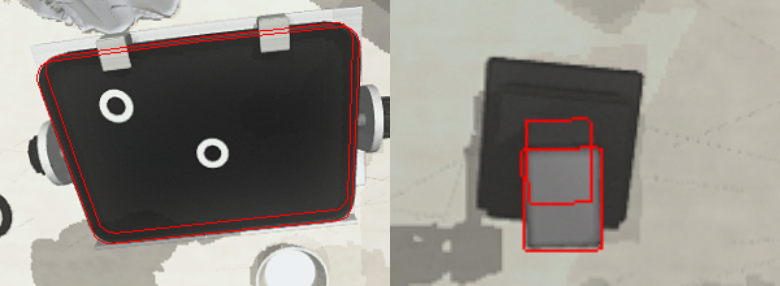

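The overlays match the pan and gauge outlines. The slope is 0.33, and the two rings agree with it. The measured disc, gauge and ring heights are plausible. Next: grasp and lift.

```bash
cat > grasp.py <<'E'
from h import *
np.set_printoptions(precision=4,suppress=True)
rv=(R.from_euler("z",.02)*R.from_rotvec([0,np.pi,0])).as_rotvec()
g=np.array([.5297,-.1972])
manip.movep([*g,.24],rv); print(manip.get_clock(),manip.get_joint_positions())
print("hit",manip.move_linear([*g,.0973],feed=.12,threshold=10))
print(manip.get_tcp_pos(),manip.get_contact_force()); manip.command_gripper(0)
print("gap",manip.get_finger_gap(),manip.get_gripper_force(),manip.get_contact_force())
manip.move_linear([*g,.20],feed=.12); manip.move_linear([*g,.30],feed=.2)
print(manip.get_tcp_pos(),manip.get_finger_gap(),manip.get_contact_force(),manip.get_clock())
save("held",manip.capture("wrist"))
manip.movep([.4544,.3673,.30],rv); manip.dwell(.3)
print("at disc",manip.get_tcp_pos(),manip.get_contact_force(),manip.get_clock())
save("held2",manip.capture("wrist")); c=manip.camera_info("wrist")
print([np.round(d["uv"],1) for d in manip.spot_in("zero_disc","wrist")],proj(c,[.4544,.3673,.007]), proj(c,manip.get_tcp_pos()-np.array([0,0,.0883])))
a,b=[cv2.imread(f"pics/{n}.png") for n in("held","held2")]
cv2.imwrite("pics/m2.png",cv2.resize(np.hstack([a,b]),(800,300),interpolation=cv2.INTER_AREA))
E
python3 grasp.py
```

```text
13.9667 [-0.3554  0.3054  0.1024  1.3678  0.0001 -0.377 ]
hit False
[ 0.5302 -0.1973  0.098 ] [ 0.4566 -0.6105  0.3776]
gap 0.34290747741675387 59.30425465106964 [-0.1182  0.6917  3.3448]
[ 0.5294 -0.1971  0.2986] 0.3456626112714637 [ 0.2188 -0.0765 -2.6131] 17.5167
at disc [0.4547 0.3669 0.3   ] [-0.2968  0.0412 -2.182 ] 19.9167
[array([278.5, 163.1])] [280.6234 165.7035] [281.1225 210.331 ]
```

View pics/m2.png

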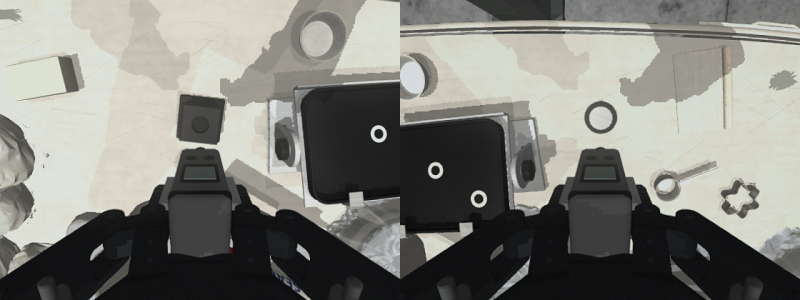

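The gauge is held straight, and the nose tip (201,150) and the disc (601,118) lie where my model predicts. Now zeroing.

```bash
cat > press.py <<'E'
from h import *
np.set_printoptions(precision=4,suppress=True)
def F(n=5):
    f=[]
    for _ in range(n): f.append(manip.get_contact_force()); manip.dwell(.03)
    return np.mean(f,0)
def press(tip,n,rv,expect=.0883,depth=.0055,hold=1.0):
    """approach tip along -n from 30 mm above, press; TCP lies expect above the tip"""
    tip,n=np.array(tip),np.array(n); at=lambda h:tip+n*(expect+h)
    manip.move_linear(at(.012),feed=.1,rot=rv); manip.dwell(.2); f0=F()
    hit=manip.move_linear(at(-.006),feed=.015,threshold=2.0)
    h=(manip.get_tcp_pos()-at(0))@n; df=(F()-f0)@n; print("hit",hit,"h mm",h*1e3,"dF",df)
    want=1.5+.6*depth*1e3
    for _ in range(3):
        df=(F()-f0)@n; st=np.clip((want-df)/600,-.003,.003)
        if abs(st)<.001: break
        h=(manip.get_tcp_pos()-at(0))@n
        if h-st<-.0085: print("too deep by position, stop",h); break
        manip.move_linear(manip.get_tcp_pos()-n*st,feed=.015)
        print("h",(manip.get_tcp_pos()-at(0))@n*1e3,"dF",(F()-f0))
    manip.dwell(hold); print("end",manip.get_tcp_pos(),(F()-f0),(F()-f0)@n,manip.get_finger_gap(),manip.get_clock())
E
cat > zero.py <<'E'
from press import *
rv=(R.from_euler("z",.02)*R.from_rotvec([0,np.pi,0])).as_rotvec()
d=[.4544,.3673]
manip.move_linear([*d,.13],feed=.15)
press([*d,.008],[0,0,1],rv)
E
python3 zero.py
```

```text
hit True h mm -2.0716922863967255 dF 2.818915283858302
h -5.172868398792413 dF [0.574  0.9372 4.2166]
end [0.4541 0.367  0.0911] [0.7725 0.5673 4.8053] 4.764931025351373 0.3424207918102055 25.2333
```

```bash
cat > corner0.py <<'E'
from press import *
M=R.from_euler("ZY",[.1034,-.3315]); n=M.as_matrix()[:,2]; rv=(M*R.from_rotvec([0,np.pi,0])).as_rotvec()
C=np.array([.5734,.1688,.1097])
manip.move_linear([.4541,.367,.27],feed=.2)
manip.movep(C+n*(.0883+.06),rv); manip.dwell(.2)
print(manip.get_tcp_pos(),C+n*.1483,R.from_rotvec(manip.get_ee_rot()).as_matrix()[:,2],-n,manip.get_clock())
ci=manip.camera_info("wrist"); im=manip.capture("wrist"); b=im.copy()
for p in (C,[.5317,.0902,.0927]): cv2.drawMarker(b,tuple(proj(ci,p).round().astype(int).tolist()),(255,0,0),0,12,1)
T=manip.get_tcp_pos()-n*.0883; cv2.drawMarker(b,tuple(proj(ci,T).round().astype(int).tolist()),(0,255,0),0,12,1)
save("c0",cv2.resize(b,(800,600)))
E
python3 corner0.py
```

```text
[0.5258 0.1652 0.2497] [0.5254 0.1638 0.2499] [ 0.3229  0.0342 -0.9458] [ 0.3237  0.0336 -0.9456] 27.3417
```

View pics/c0.png

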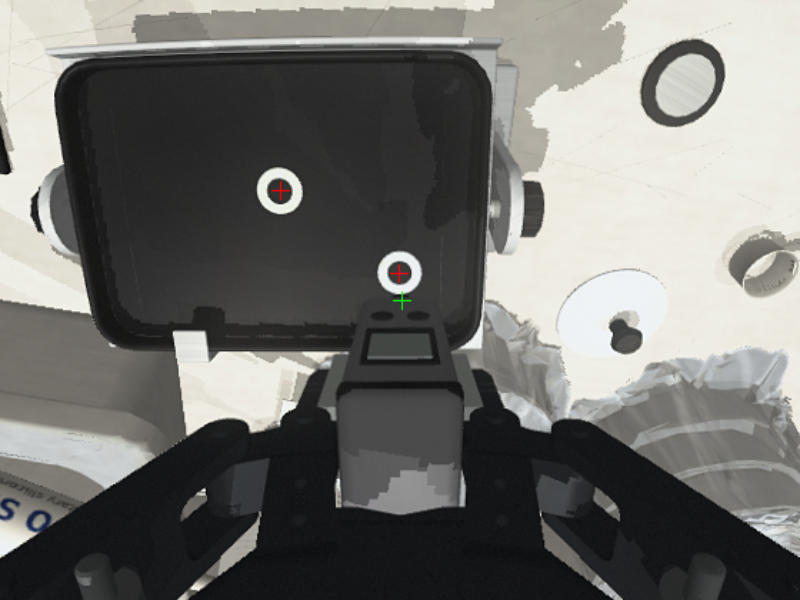

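Both rings (399,272) and (280,191) sit exactly on the predicted crosses, and the tool is square to the pan. Now the corner reading.

```bash
cat > corner.py <<'E'
from press import *
M=R.from_euler("ZY",[.1034,-.3315]); n=M.as_matrix()[:,2]; rv=(M*R.from_rotvec([0,np.pi,0])).as_rotvec()
C=np.array([.5734,.1688,.1097])
press(C,n,rv)
E
python3 corner.py
```

```text
hit True h mm -2.603475780510711 dF 2.7160956499798594
h -5.74489875862014 dF [-0.282  -0.5378  4.6159]
end [0.5457 0.1658 0.1875] [ 0.5432 -0.4683  4.8663] 4.72013568069167 0.34005571584093597 31.6167
```

```bash
cat > centre.py <<'E'
from press import *
M=R.from_euler("ZY",[.1034,-.3315]); n=M.as_matrix()[:,2]; rv=(M*R.from_rotvec([0,np.pi,0])).as_rotvec()
C=np.array([.5734,.1688,.1097]); Z=np.array([.5317,.0902,.0927])
manip.move_linear(C+n*(.0883+.04),feed=.08,rot=rv)
manip.move_linear(Z+n*(.0883+.04),feed=.1,rot=rv)
ci=manip.camera_info("wrist"); im=manip.capture("wrist")
for p in (C,Z): cv2.drawMarker(im,tuple(proj(ci,p).round().astype(int).tolist()),(255,0,0),0,12,1)
save("z0",im)
press(Z,n,rv,hold=1.2)
print(manip.get_tcp_pos()-(Z+n*.083), n, manip.get_ee_rot()-rv, manip.get_joint_velocities())
E
python3 centre.py
```

```text
hit True h mm -1.926954957345 dF 2.693738876146368
h -4.975211463659726 dF [-0.0867  0.3551  4.5339]
end [0.5038 0.0872 0.1712] [0.5243 0.4044 5.0731] 4.593379609726323 0.34650447889796093 37.65
[-0.001  -0.0002  0.    ] [-0.3237 -0.0336  0.9456] [-0.0002  0.0023 -0.0003] [ 0.     -0.0011  0.0007 -0.0009 -0.001  -0.0004]
```

View pics/z0.png

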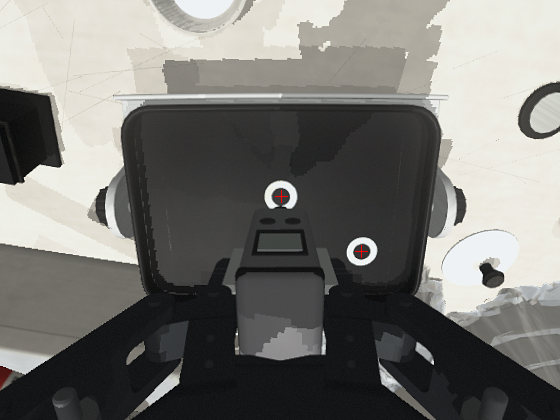

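The rings (280,196) and (362,251) are still on their predicted crosses, so the pan has not moved. The probe is pressed about 5 mm in and the arm is at rest, so I'm handing the job in.

```bash
python3 -c "
from bench import manip
print(manip.close_job())"
```

```text
the job is handed in; nothing more can be done
None
```

I zeroed the gauge on the disc, took the corner-ring and then the middle-ring readings, and handed the job in at about 38 s with the gauge still held and the probe pressed about 5 mm in (4.6 N) in the middle ring; no verdict came back.

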